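Move the samples from the nest rack to the carrier in reverse order

ROBOT

A 6-joint arm with a two-finger parallel gripper is mounted at the origin on the work surface. World frame = base frame: x ahead of the robot, y to its left, z up, the work surface at z = 0. Lengths are in m, angles in rad, forces in N, time in s.
With the tool pointing down it reaches from about 0.25 to 0.725 m from the base axis. Payload 4 kg.
Tool frame: the origin (TCP) lies on the front face of the gripper's body, between the roots of the fingers; the fingertips stand 73 mm ahead of it and the grasp point (between the pads) lies bot.tcp_to_grasp ahead of it (bot.tcp_to_grasp is the distance from the TCP to the grasp point, in m); z points along the fingers, y is the line along which they close (so a half turn about z gives the same grasp; the last joint's range is limited). The gripper opens to 85 mm and grips with 20 to 120 N. Pads are 22 mm wide; open, the fingers measure 114 mm over their backs; the gripper's body (76 mm by 85 mm) begins 54 mm behind the grasp point. The pads swing forward as they close: fully open they stand 13 mm farther back than shut.
Start: joints at [-1.203, 0.241, 0.005, 1.335, 0, 1.571], TCP at [0.18, -0.467, 0.304] pointing down, gripper open.
Joint ranges: [-2.72, 2.72], [-1.05, 1.87], [-1.09, 1.28], [-1.99, 2.15], [-1.42, 1.44], [-3.14, 3.14]. Speed limits (rad/s): [2.79, 2.79, 3.14, 3.14, 3.14, 3.14].

INTERFACE

Orientations are given as a unit quaternion [x, y, z, w].
In Python, from workcell import bot gives the robot as it stands.
- The arm moves only by the shell command python3 -m jog 'ROWS' [OPENING]. ROWS is JSON, one flat list of numbers, 6 for each row, row after row: the shift along the world's x, y, z scaled (see below), then the turn, a rotation vector about the world's x, y, z scaled (see below). In form: [tx, ty, tz, wx, wy, wz, tx, ty, tz, wx, wy, wz, ...]. A call has 1 to 10 rows; each row is the pose to reach, as a shift and turn from the pose commanded when the call began; what a row does not reach only later rows make up. The controller multiplies each number of a shift by 800 mm and each number of a turn by 2 rad. A row lasts 1/12 s, in which the tool goes at most 41.7 mm and 7.16 degrees, less where a joint would pass 70% of its speed; a pose out of reach is approached as far as the arm can. A call with a number of a shift or a turn outside -1 to 1 is refused whole. A call with a gripper value outside its range is refused whole. OPENING is the opening, from -1 (shut) to 1 (fully open), set as the call begins (- or left out, the last holds). The fingers move at their own pace and stop on an object; the grip force is fixed at half the most. Time passes only in rows, so rows that repeat a pose let the fingers close. It gives the time, the measured TCP pose, the force, the opening and the grip force at its end, in the units of the state.
- bot.get_obs(): the state, without advancing time (a new reading comes with each control period).
- bot.camera(name): name is "scene" or "top"; returns (picture, depth): 480x640x3 uint8, red, green, blue; 480x640 float32, m along the optical axis (not along the pixel's ray), 0 where there is no reading.
- bot.calibration(name): a dict with "intrinsics" (3x3 intrinsics, pixels), "dist" ([k1, k2, p1, p2, k3] as OpenCV has them; the pictures are not rectified), "pose" (4x4, takes a point from camera to world coordinates). Camera axes: x right, y up, looking along -z (the intrinsics and any distortion apply to the point x, -y, -z); pixel columns grow to the right and rows downward; lengths in m; the calibration is good to about 2 mm. A picture is of the moment at which its call begins. calibration takes no time and is no camera call.
- bot.job_done(): hands the job in; it is judged then, once.
Trained networks look in the newest picture that a camera, given by its name, has taken for a name from the list of things; names that differ only in an ending like _2 or _b are one class to them, and where a whole thing is asked for, a point or a joint stands for the part that bears it (a point fixed in the world has none). Each returns a list of dicts, best first, with "confidence" (0 to 1); they miss things now and then, are a little off and sometimes report something else, mostly with a low value. They report only what shows in the picture. A call takes as long as a camera call. They do not tell look-alikes from the thing itself.
- bot.find_in(label, camera): "at" ([x, y, z] in m, in the coordinates of the camera as it stood for that picture, good to about 4 mm: the middle of the surface that is visible of it).
- bot.tip_of(label, camera): "at" ([x, y, z] in m, in the coordinates of the camera as it stood for that picture, good to about 4 mm: a listed point, or the origin of a listed thing).
The state is a dict: "clock": time; "joint_pos": joint angles; "joint_vel": joint speeds; "tau": joint torques, N m; "eef_pos": TCP position; "tool_rot": TCP orientation; "ft_force": force on the tool from outside, world axes, zero at the start; "ft_torque": the same for the moment, N m; "grip_width": finger opening in m; "grasp_force": force on a finger pad.
Only numpy, scipy, OpenCV 4.12 (cv2) and the standard library are available. Lean on these libraries where they do the work, as an engineer would, in place of code of your own. Each camera call takes 0.05 s, during which the arm holds its last target. There are 200 camera calls.

TASK

The carrier is turned end for end at the next bench, so move all four samples (vial, jar, square bottle, flask) from the nest rack into the empty carrier in reverse order, one to a pocket: the sample at the left end of its row goes into the carrier's right-end pocket, the next into the pocket beside it, and so on to the last at the left end. Never let a sample fall over, set each one down gently instead of dropping it, and leave it standing upright on the floor of its pocket.

Things in the scene. Friction and masses are not known exactly. Their poses are not given: they have to be found in the camera images.
- vial: Loose sample vial, about 60 g: slim upright amber cylinder 30 mm in diameter and 88 mm tall; the top 22 mm is a white screw cap of the same 30 mm diameter, to be gripped there, about 77 mm above the underside. Origin at the centre of its underside, z up. Starts upright in its own nest, underside 10 mm above the table.
- jar: Loose sample jar, about 110 g: squat amber cylinder 46 mm in diameter, 62 mm tall; the top 22 mm is a broad white lid 47 mm in diameter, to be gripped there, about 51 mm above the underside. Origin at the centre of its underside, z up. Starts upright in its own nest, underside 10 mm above the table.
- square_bottle: Loose square bottle, about 120 g: amber body 42 x 42 mm in plan and 50 mm high, a short sloping shoulder, then a white cap 28 mm in diameter from 58 to 80 mm (its top), to be gripped about 69 mm above the underside. Its sides start in line with the nest rack. Origin at the centre of its underside, z up. Starts upright in its own nest, underside 10 mm above the table.
- flask: Loose conical flask, about 110 g: amber, foot 54 mm in diameter narrowing to a 24 mm neck, then a white cap 32 mm in diameter from 60 to 82 mm (its top), to be gripped about 71 mm above the underside. Origin at the centre of its underside, z up. Starts upright in its own nest, underside 10 mm above the table.
- nest_vial: Small round black nest of the vial, 50 mm outside diameter, with a shallow round seat 34 mm wide. Fixed. Stands on the nest rack and shows where in the row its own sample started; it stays there when the sample is taken away. Origin at the centre of its underside, axes those of the nest rack. The seat is 4 mm above its underside, its rim 10 mm.
- nest_jar: Square black nest of the jar, 64 x 64 mm outside, with a shallow round seat 51 mm wide. Fixed. Stands on the nest rack and shows where in the row its own sample started; it stays there when the sample is taken away. Origin at the centre of its underside, axes those of the nest rack. The seat is 4 mm above its underside, its rim 10 mm.
- nest_square_bottle: Square black nest of the square bottle, 58 x 58 mm outside, with a shallow square seat 47 mm wide. Fixed. Stands on the nest rack and shows where in the row its own sample started; it stays there when the sample is taken away. Origin at the centre of its underside, axes those of the nest rack. The seat is 4 mm above its underside, its rim 10 mm.
- nest_flask: Large round black nest of the flask, 73 mm outside diameter, with a shallow round seat 57 mm wide. Fixed. Stands on the nest rack and shows where in the row its own sample started; it stays there when the sample is taken away. Origin at the centre of its underside, axes those of the nest rack. The seat is 4 mm above its underside, its rim 10 mm.
- nest_rack: The rack the samples start in: a bare aluminium strip fixed to the table, 80 mm (x) by 312 mm (y), 6 mm high with 14 mm end lips, carrying the four black nests in a row along its y axis, centred at y = -111, -37, 37 and 111 mm in its frame. Origin at the centre of its underside; its y axis points roughly to the robot's left. Either rack may be the nearer to the robot.
- carrier: The rack to fill: an empty white plastic carrier fixed to the table, 78 mm (x) by 300 mm (y), with four equal square pockets 70 mm wide in a row along its y axis, centred at y = -111, -37, 37 and 111 mm in its frame. Pocket floor 6 mm above the underside, walls 4 mm thick, their tops 16 mm above the underside. Origin at the centre of its underside; its y axis points roughly to the robot's left, as that of the nest rack does.
Mind the look-alikes: they are no part of the job. What is shaped like the flask but green or purple is not meant.

How it is judged:
At the end, for the whole second after the job is handed in: Each sample stands in the pocket mirroring its nest's place (nest at y = c in the nest rack's frame, sample at y = -c in the carrier's): within 21.5 mm of the pocket centre in x and y, underside under 10 mm above the carrier's underside, within 0.1 rad of upright, at rest (((y of nest_vial in the frame of nest_rack between -0.121 and -0.101 m and y of vial in the frame of carrier between 0.0895 and 0.1325 m) or (y of nest_vial in the frame of nest_rack between -0.047 and -0.027 m and y of vial in the frame of carrier between 0.0155 and 0.0585 m) or (y of nest_vial in the frame of nest_rack between 0.027 and 0.047 m and y of vial in the frame of carrier between -0.0585 and -0.0155 m) or (y of nest_vial in the frame of nest_rack between 0.101 and 0.121 m and y of vial in the frame of carrier between -0.1325 and -0.0895 m)) and x of vial in the frame of carrier between -0.0215 and 0.0215 m and z of each of vial, jar, square_bottle, flask in the frame of carrier below 0.01 m and angle between each of vial, jar, square_bottle, flask's own z axis and vertical below 0.1 rad and linear speed of each of vial, jar, square_bottle, flask below 0.02 m/s and angular speed of each of vial, jar, square_bottle, flask below 0.2 rad/s and ((y of nest_jar in the frame of nest_rack between -0.121 and -0.101 m and y of jar in the frame of carrier between 0.0895 and 0.1325 m) or (y of nest_jar in the frame of nest_rack between -0.047 and -0.027 m and y of jar in the frame of carrier between 0.0155 and 0.0585 m) or (y of nest_jar in the frame of nest_rack between 0.027 and 0.047 m and y of jar in the frame of carrier between -0.0585 and -0.0155 m) or (y of nest_jar in the frame of nest_rack between 0.101 and 0.121 m and y of jar in the frame of carrier between -0.1325 and -0.0895 m)) and x of jar in the frame of carrier between -0.0215 and 0.0215 m and ((y of nest_square_bottle in the frame of nest_rack between -0.121 and -0.101 m and y of square_bottle in the frame of carrier between 0.0895 and 0.1325 m) or (y of nest_square_bottle in the frame of nest_rack between -0.047 and -0.027 m and y of square_bottle in the frame of carrier between 0.0155 and 0.0585 m) or (y of nest_square_bottle in the frame of nest_rack between 0.027 and 0.047 m and y of square_bottle in the frame of carrier between -0.0585 and -0.0155 m) or (y of nest_square_bottle in the frame of nest_rack between 0.101 and 0.121 m and y of square_bottle in the frame of carrier between -0.1325 and -0.0895 m)) and x of square_bottle in the frame of carrier between -0.0215 and 0.0215 m and ((y of nest_flask in the frame of nest_rack between -0.121 and -0.101 m and y of flask in the frame of carrier between 0.0895 and 0.1325 m) or (y of nest_flask in the frame of nest_rack between -0.047 and -0.027 m and y of flask in the frame of carrier between 0.0155 and 0.0585 m) or (y of nest_flask in the frame of nest_rack between 0.027 and 0.047 m and y of flask in the frame of carrier between -0.0585 and -0.0155 m) or (y of nest_flask in the frame of nest_rack between 0.101 and 0.121 m and y of flask in the frame of carrier between -0.1325 and -0.0895 m)) and x of flask in the frame of carrier between -0.0215 and 0.0215 m); the robot touches nothing.
It fails at once if a sample falls over (tilts more than 0.7 rad) (angle between any of vial, jar, square_bottle, flask's own z axis and vertical above 0.7 rad).
It fails at once if a sample is dropped (falls freely by more than about 15 mm: faster than 0.55 m/s with no finger on it) ((linear speed of vial above 0.55 m/s and contact force between vial and the fingers below 0.05 N) or (linear speed of jar above 0.55 m/s and contact force between jar and the fingers below 0.05 N) or (linear speed of square_bottle above 0.55 m/s and contact force between square_bottle and the fingers below 0.05 N) or (linear speed of flask above 0.55 m/s and contact force between flask and the fingers below 0.05 N)).
It fails at once if a sample is slammed down on the carrier (more than 60 N between them) (contact force between any of vial, jar, square_bottle, flask and carrier above 60 N).
It also fails if it takes over 96 s, if anything falls off the work surface, if the arm or the gripper's body presses on something with over 40 N, if the wrist force passes 120 N, or if a joint passes its speed limit or range.

## Working session

There is one attempt and no reset: what is moved stays moved. The work goes in short steps, Python scripts to look and compute and a shell command to move; the robot and the scene stay as the last step left them, time stands still between calls to the robot, and variables do not carry over. Pictures are saved under pics/ and viewed, at most 14 in all, crops included, and the job is handed in when it is done.

```bash
mkdir -p pics; cat > h.py <<'E'
from workcell import bot
import numpy as np, cv2
def w(p,cam):
    T=np.array(bot.calibration(cam)["pose"]); return (T@np.r_[p,1])[:3]
def px(P,cam):
    c=bot.calibration(cam);T=np.linalg.inv(np.array(c["pose"]));q=(T@np.r_[P,1])[:3]*[1,-1,-1]
    return cv2.projectPoints(q.reshape(1,3),np.zeros(3),np.zeros(3),np.array(c["intrinsics"]),np.array(c["dist"]))[0].ravel()
def cloud(depth,cam):
    c=bot.calibration(cam);K=np.array(c["intrinsics"]);h,wd=depth.shape
    u,v=np.meshgrid(np.arange(wd),np.arange(h))
    n=cv2.undistortPoints(np.stack([u,v],-1).reshape(-1,1,2).astype(float),K,np.array(c["dist"])).reshape(h,wd,2)
    P=np.stack([n[...,0]*depth,-n[...,1]*depth,-depth],-1);T=np.array(c["pose"])
    return P@T[:3,:3].T+T[:3,3]
E
python3 - <<'E'
from h import *
for cam in ["top","scene"]:
    im,d=bot.camera(cam); cv2.imwrite(f"pics/{cam}0.png",im[...,::-1]); np.savez(f"{cam}0.npz",im=im,d=d)
    print(cam,np.round(bot.calibration(cam)["pose"],3).tolist())
    for l in ["vial","jar","square_bottle","flask","nest_vial","nest_jar","nest_square_bottle","nest_flask","nest_rack","carrier"]:
        for r in bot.tip_of(l,cam)[:4]:
            P=w(r["at"],cam); print(l,round(r["confidence"],2),np.round(P,3),np.round(px(P,cam)))
o=bot.get_obs();print(o["eef_pos"],o["tool_rot"],o["clock"],o["grip_width"],bot.tcp_to_grasp)
E
```

```text
top [[0.007, 0.991, -0.13, 0.398], [-0.999, 0.011, 0.033, -0.004], [0.034, 0.13, 0.991, 0.788], [0.0, 0.0, 0.0, 1.0]]
vial 0.69 [0.467 0.122 0.002] [230. 274.]
vial 0.58 [ 0.483 -0.03   0.008] [333. 264.]
jar 0.74 [0.47  0.123 0.007] [229. 271.]
jar 0.36 [ 0.492 -0.105  0.007] [384. 259.]
square_bottle 0.66 [0.474 0.048 0.009] [280. 269.]
square_bottle 0.66 [0.477 0.045 0.004] [282. 268.]
flask 0.94 [ 0.492 -0.102  0.01 ] [382. 258.]
flask 0.88 [ 0.623 -0.134 -0.001] [402. 174.]
flask 0.79 [ 0.349 -0.092 -0.   ] [375. 356.]
flask 0.76 [ 0.388 -0.192 -0.001] [442. 330.]
nest_jar 0.95 [0.467 0.119 0.002] [232. 274.]
nest_jar 0.63 [0.47  0.123 0.01 ] [228. 272.]
nest_square_bottle 0.55 [0.48  0.044 0.004] [283. 265.]
nest_flask 0.45 [0.466 0.119 0.003] [231. 274.]
nest_rack 0.87 [ 0.481  0.008 -0.002] [308. 266.]
carrier 0.66 [ 0.65   0.093 -0.002] [253. 154.]
scene [[0.778, -0.419, 0.468, 0.821], [0.629, 0.529, -0.57, -0.392], [-0.008, 0.738, 0.675, 0.475], [0.0, 0.0, 0.0, 1.0]]
vial 0.73 [ 0.484 -0.034  0.015] [300. 250.]
vial 0.56 [0.473 0.045 0.007] [327. 225.]
jar 0.66 [0.468 0.116 0.009] [351. 202.]
square_bottle 0.83 [0.473 0.039 0.008] [325. 226.]
flask 0.85 [ 0.623 -0.136  0.003] [331. 351.]
flask 0.79 [ 0.393 -0.2    0.   ] [173. 294.]
flask 0.75 [ 0.343 -0.097 -0.   ] [206. 241.]
flask 0.55 [ 0.488 -0.106  0.01 ] [268. 282.]
nest_vial 0.81 [ 0.484 -0.031  0.008] [301. 252.]
nest_vial 0.73 [ 0.489 -0.104  0.009] [269. 282.]
nest_jar 0.72 [0.469 0.118 0.004] [352. 204.]
nest_square_bottle 0.59 [0.469 0.043 0.008] [324. 224.]
nest_flask 0.69 [ 0.493 -0.104  0.01 ] [271. 283.]
nest_rack 0.91 [ 0.476  0.007 -0.002] [313. 242.]
carrier 0.65 [0.65  0.092 0.001] [440. 259.]
carrier 0.51 [0.463 0.121 0.007] [350. 200.]
[ 0.17977866 -0.46656318  0.30392684] [ 9.83136657e-01  1.82872397e-01 -4.72641549e-06  1.07863391e-05] 1.1 0.08520634149173464 0.0539
```

View pics/top0.png

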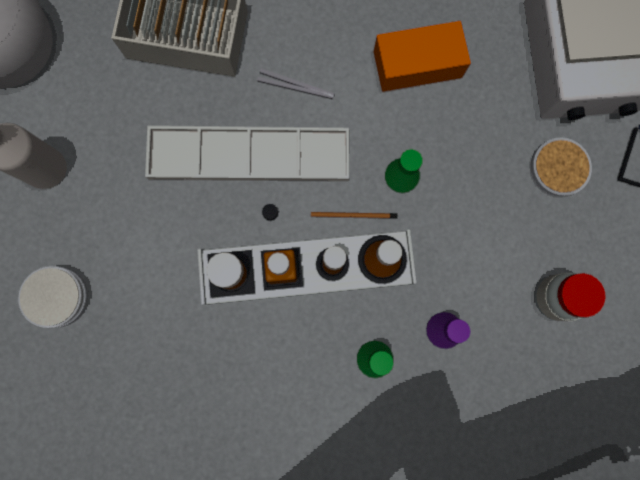

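View pics/scene0.png

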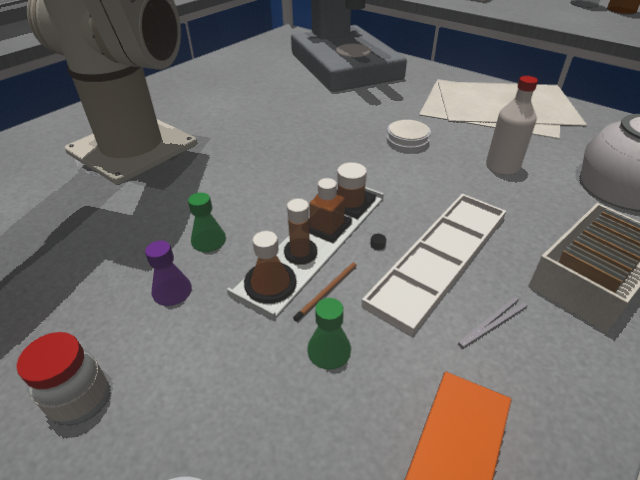

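The top picture shows the near aluminium rack, left to right: jar (228,270), square bottle (281,267), vial (333,262), flask (384,256). The carrier is at (248,153). Shaped like the flask are amber (384,256), green (403,172), green (376,358) and purple (448,330). The amber one fits, because it has a white cap and sits in a nest. I'll confirm it in a crop.

```bash
python3 - <<'E'
from h import *
out={}
for cam in ["top","scene"]:
    z=np.load(f"{cam}0.npz");im,d=z["im"],z["d"];C=cloud(d,cam);ok=d>0
    hsv=cv2.cvtColor(im,cv2.COLOR_RGB2HSV); white=(hsv[...,1]<50)&(hsv[...,2]>110)
    print(cam)
    for n,p,h in [("jar",(.47,.12),.072),("sq",(.475,.045),.09),("vial",(.483,-.031),.098),("flask",(.491,-.104),.092)]:
        m=ok&(abs(C[...,2]-h)<.007)&(np.hypot(C[...,0]-p[0],C[...,1]-p[1])<.033)&white
        P=C[m]; (c,r)=cv2.minEnclosingCircle(P[:,:2].astype(np.float32))
        print(n,m.sum(),"mean",P.mean(0).round(4),"circ",np.round(c,4),round(r,4))
    m=ok&(C[...,2]<.03)&(abs(C[...,0]-.65)<.1)&(abs(C[...,1]-.09)<.19)&white
    k,lab,st,_=cv2.connectedComponentsWithStats(cv2.morphologyEx(m.astype(np.uint8),cv2.MORPH_CLOSE,np.ones((3,3))))
    i=1+st[1:,4].argmax();P=C[(lab==i)&m];print("carrier",len(P),cv2.minAreaRect(P[:,:2].astype(np.float32)),np.percentile(P[:,2],[5,50,95]).round(4))
    Q=P[(P[:,2]>.012)];print(" wall",len(Q),cv2.minAreaRect(Q[:,:2].astype(np.float32)))
z=np.load("scene0.npz")["im"][190:380,150:390,::-1];cv2.imwrite("pics/crop.png",cv2.resize(z,None,fx=3,fy=3))
E
```

```text
top
jar 919 mean [0.467  0.1189 0.0707] circ [0.4673 0.1192] 0.0235
sq 332 mean [0.4747 0.0451 0.0886] circ [0.4748 0.0452] 0.0137
vial 384 mean [ 0.4825 -0.0289  0.0966] circ [ 0.4825 -0.0292] 0.0148
flask 430 mean [ 0.4908 -0.102   0.0906] circ [ 0.4911 -0.1021] 0.0157
carrier 11564 ((0.6704071760177612, 0.07794389128684998), (0.1589030921459198, 0.35578078031539917), 0.048103176057338715) [-0.0022  0.0046  0.0151]
 wall 1589 ((0.6483435034751892, 0.09864422678947449), (0.07937975972890854, 0.3017691373825073), 0.6323276162147522)
scene
jar 378 mean [0.4679 0.1155 0.0715] circ [0.4674 0.1158] 0.0236
sq 160 mean [0.4756 0.0421 0.0896] circ [0.4751 0.0424] 0.0139
vial 225 mean [ 0.483  -0.0321  0.0978] circ [ 0.4827 -0.0316] 0.015
flask 318 mean [ 0.4916 -0.1053  0.0919] circ [ 0.4912 -0.1048] 0.016
carrier 22127 ((0.6500131487846375, 0.08999592065811157), (0.1999024897813797, 0.37999191880226135), 0.013875866308808327) [-0.0014  0.0004  0.015 ]
 wall 1508 ((0.6256404519081116, 0.09536103904247284), (0.12338794022798538, 0.30182215571403503), 0.5478127598762512)
```

View pics/crop.png

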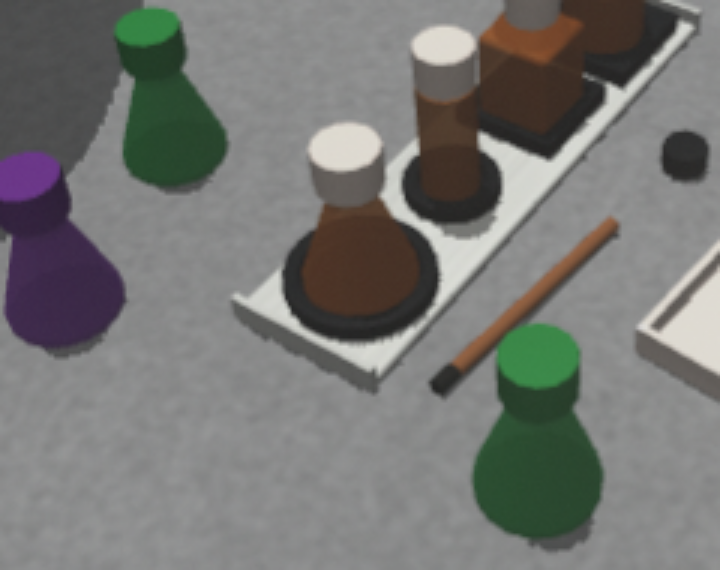

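The crop confirms it: the amber, white-capped flask stands in the large round nest (crop 345,220), and the green and purple ones stand outside the rack. Row left to right: jar, square bottle, vial, flask, so the carrier targets are:
- **Jar:** right-end pocket (0.6495, -0.014)
- **Square bottle:** (0.649, 0.060)
- **Vial:** (0.648, 0.134)
- **Flask:** left end (0.647, 0.208)

I'll start with the jar.

```bash
python3 -m jog '[0.36,0.73,-0.055,0,0,0.655, 0.36,0.73,-0.055,0,0,0.655, 0.36,0.73,-0.055,0,0,0.655, 0.36,0.73,-0.055,0,0,0.655, 0.36,0.73,-0.055,0,0,0.655, 0.36,0.73,-0.055,0,0,0.655, 0.36,0.73,-0.055,0,0,0.655, 0.36,0.73,-0.055,0,0,0.655, 0.36,0.73,-0.055,0,0,0.655, 0.36,0.73,-0.055,0,0,0.655]' 1
cat >> h.py <<'E'
def togo(x,y,z,deg=6.1):
    from scipy.spatial.transform import Rotation as R
    o=bot.get_obs();M=R.from_quat(o["tool_rot"]).as_matrix();p=np.array(o["eef_pos"])
    t=(np.array([x,y,z])-p)/.8;a=np.radians(deg);G=np.c_[[np.sin(a),-np.cos(a),0],[np.cos(a),np.sin(a),0],[0,0,-1]]
    print("pos",p.round(4),"shift",t.round(4),"turn",(R.from_matrix(G@M.T).as_rotvec()/2).round(4),"t",o["clock"],"w",round(o["grip_width"],4),"g",round(bot.tcp_to_grasp,4),"j6",round(o["joint_pos"][5],2),"F",np.round(o["ft_force"],1),"gf",round(float(o["grasp_force"]),1))
E
python3 -c "
from h import *
togo(.4675,.1175,.26)"
```

```text
clock: 1.93
eef_pos: [0.3641, -0.0918, 0.2761]
tool_rot: [0.688, 0.726, 0.0, 0.001]
ft_force: [0.8, -1.4, -0.3]
grip_width: 0.0857
grasp_force: 0.0Traceback (most recent call last):
  File "<string>", line 3, in <module>
    togo(.4675,.1175,.26)
    ~~~~^^^^^^^^^^^^^^^^^
  File "h.py", line 18, in togo
    print("pos",p.round(4),"shift",t.round(4),"turn",(R.from_matrix(G@M.T).as_rotvec()/2).round(4),"t",o["clock"],"w",round(o["grip_width"],4),"g",round(bot.tcp_to_grasp,4),"j6",round(o["joint_pos"][5],2),"F",np.round(o["ft_force"],1),"gf",round(float(o["grasp_force"]),1))
                                                      ~~~~~~~~~~~~~^^^^^^^
  File "scipy/spatial/transform/_rotation.pyx", line 1143, in scipy.spatial.transform._rotation.Rotation.from_matrix
ValueError: Non-positive determinant (left-handed or null coordinate frame) in rotation matrix 0: [[ 9.87315920e-01  1.58763545e-01  1.18803997e-03]
 [ 1.58762890e-01 -9.87316541e-01  6.26782360e-04]
 [-1.27248171e-03  4.30215543e-04  9.99999098e-01]].
```

```bash
sed -i 's/\[np.sin(a),-np.cos(a),0\]/[-np.sin(a),np.cos(a),0]/' h.py
python3 -c "
from h import *
togo(.4675,.1175,.20)"
```

```text
pos [ 0.3641 -0.0918  0.2761] shift [ 0.1293  0.2616 -0.0951] turn [0.0002 0.0006 0.0267] t 1.9333 w 0.0857 g 0.0539 j6 1.27 F [ 0.8 -1.4 -0.3] gf 0.0
```

```bash
python3 -m jog '[0.129,0.262,-0.05,0,0,0.027, 0.129,0.262,-0.05,0,0,0.027, 0.129,0.262,-0.05,0,0,0.027, 0.129,0.262,-0.05,0,0,0.027, 0.129,0.262,-0.05,0,0,0.027, 0.129,0.262,-0.05,0,0,0.027, 0.129,0.262,-0.095,0,0,0.027, 0.129,0.262,-0.095,0,0,0.027, 0.129,0.262,-0.095,0,0,0.027, 0.129,0.262,-0.095,0,0,0.027]' 1
python3 -c "
from h import *
togo(.4675,.1175,.115)"
```

```text
clock: 2.77
eef_pos: [0.4668, 0.1155, 0.2004]
tool_rot: [0.671, 0.742, -0.0, -0.0]
ft_force: [-0.1, -0.3, -0.4]
grip_width: 0.0853
grasp_force: 0.0
pos [0.4668 0.1155 0.2004] shift [ 0.0009  0.0025 -0.1068] turn [ 0.0001 -0.0001  0.003 ] t 2.7667 w 0.0853 g 0.0539 j6 1.71 F [-0.1 -0.3 -0.4] gf 0.0
```

```bash
python3 -m jog '[0.001,0.002,-0.035,0,0,0.003, 0.001,0.002,-0.07,0,0,0.003, 0.001,0.002,-0.095,0,0,0.003, 0.001,0.002,-0.109,0,0,0.003, 0.001,0.002,-0.109,0,0,0.003, 0.001,0.002,-0.109,0,0,0.003]' 1 && python3 -m jog '[0,0,0,0,0,0,0,0,0,0,0,0,0,0,0,0,0,0,0,0,0,0,0,0,0,0,0,0,0,0,0,0,0,0,0,0,0,0,0,0,0,0,0,0,0,0,0,0]' -1
python3 -c "
from h import *
togo(.6495,-.014,.25)"
```

```text
clock: 3.27
eef_pos: [0.4683, 0.1169, 0.1139]
tool_rot: [0.669, 0.743, 0.001, 0.0]
ft_force: [0.2, -0.6, 0.1]
grip_width: 0.0853
grasp_force: 0.0
clock: 3.93
eef_pos: [0.4684, 0.1176, 0.1142]
tool_rot: [0.668, 0.744, 0.001, 0.001]
ft_force: [-1.1, -0.4, 6.9]
grip_width: 0.0452
grasp_force: 60.4
pos [0.4684 0.1176 0.1142] shift [ 0.2263 -0.1645  0.1697] turn [-0.0002  0.0013 -0.0003] t 3.9333 w 0.0452 g 0.0539 j6 1.71 F [-1.1 -0.4  6.9] gf 60.4
```

```bash
python3 -m jog '[0,0,0.02,0,0,0, 0,0,0.06,0,0,0, 0,0,0.105,0,0,0, 0,0,0.15,0,0,0, 0.04,-0.029,0.15,0,0,0, 0.085,-0.062,0.15,0,0,0, 0.13,-0.095,0.15,0,0,0, 0.175,-0.127,0.15,0,0,0, 0.21,-0.152,0.15,0,0,0, 0.226,-0.164,0.15,0,0,0]'
python3 - <<'E'
from h import *
im,d=bot.camera("scene");cv2.imwrite("pics/s1.png",im[...,::-1])
togo(.6495,-.014,.110)
E
```

```text
clock: 4.77
eef_pos: [0.6518, -0.0172, 0.2323]
tool_rot: [0.669, 0.743, 0.0, 0.001]
ft_force: [0.1, 0.2, -0.6]
grip_width: 0.0457
grasp_force: 61.8
pos [ 0.6526 -0.0181  0.2318] shift [-0.0039  0.0051 -0.1522] turn [0.001  0.0016 0.002 ] t 4.8167 w 0.0455 g 0.0539 j6 1.44 F [ 3.1 -1.  -0. ] gf 61.8
```

View pics/s1.png

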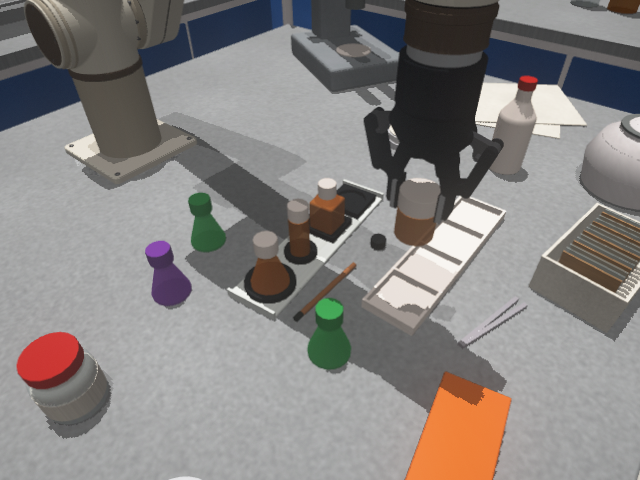

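The jar is held upright in the gripper at about (416,215). Next I lower it, pausing above the floor.

```bash
python3 -m jog '[0,0,-0.03,0,0,0, 0,0,-0.07,0,0,0, 0,0,-0.105,0,0,0, 0,0,-0.13,0,0,0, 0,0,-0.142,0,0,0, 0,0,-0.142,0,0,0,0,0,-0.142,0,0,0]'
python3 -c "
from h import *
togo(.6495,-.014,.110)"
```

```text
clock: 5.4
eef_pos: [0.6485, -0.0135, 0.1194]
tool_rot: [0.668, 0.744, -0.0, -0.0]
ft_force: [0.5, -0.4, -0.9]
grip_width: 0.0454
grasp_force: 61.9
pos [ 0.6485 -0.0135  0.1194] shift [ 0.0013 -0.0006 -0.0117] turn [-0.     -0.0001 -0.0004] t 5.4 w 0.0454 g 0.0539 j6 1.44 F [ 0.5 -0.4 -0.9] gf 61.9
```

```bash
python3 -m jog '[0,0,-0.004,0,0,0, 0,0,-0.007,0,0,0, 0,0,-0.009,0,0,0, 0,0,-0.011,0,0,0, 0,0,-0.012,0,0,0, 0,0,-0.012,0,0,0,0,0,-0.012,0,0,0]'
python3 -c "
from h import *
togo(.6495,-.014,.110)"
```

```text
clock: 5.98
eef_pos: [0.6488, -0.0137, 0.1104]
tool_rot: [0.668, 0.744, 0.0, 0.0]
ft_force: [-0.6, -0.0, 4.7]
grip_width: 0.0455
grasp_force: 62.2
pos [ 0.6488 -0.0137  0.1104] shift [ 0.0009 -0.0003 -0.0005] turn [-0.      0.0006 -0.0002] t 5.9833 w 0.0455 g 0.0539 j6 1.44 F [-0.6 -0.   4.7] gf 62.2
```

```bash
python3 -m jog '[0,0,0,0,0,0,0,0,0,0,0,0,0,0,0,0,0,0,0,0,0,0,0,0,0,0,0,0,0,0,0,0,0,0,0,0]' 1 && python3 -m jog '[0,0,0.03,0,0,0, 0,0,0.08,0,0,0, 0,0,0.13,0,0,0, -0.04,0.013,0.13,0,0,0, -0.085,0.028,0.13,0,0,0, -0.13,0.043,0.13,0,0,0, -0.175,0.058,0.13,0,0,0, -0.2,0.067,0.13,0,0,0, -0.217,0.072,0.13,0,0,0,-0.217,0.072,0.13,0,0,0]'
python3 -c "
from h import *
togo(.475,.0437,.133)"
```

```text
clock: 6.48
eef_pos: [0.6484, -0.0137, 0.1092]
tool_rot: [0.668, 0.744, -0.0, -0.0]
ft_force: [0.3, -1.4, -0.4]
grip_width: 0.0856
grasp_force: 0.0
clock: 7.32
eef_pos: [0.4718, 0.0445, 0.2136]
tool_rot: [0.668, 0.744, -0.001, -0.001]
ft_force: [0.1, -0.4, 0.5]
grip_width: 0.0854
grasp_force: 0.0
pos [0.4718 0.0445 0.2136] shift [ 0.004  -0.001  -0.1008] turn [-0.0001 -0.001  -0.0011] t 7.3167 w 0.0854 g 0.0539 j6 1.56 F [ 0.1 -0.4  0.5] gf 0.0
```

```bash
python3 -m jog '[0,0,-0.035,0,0,0, 0,0,-0.07,0,0,0, 0,0,-0.09,0,0,0, 0,0,-0.1,0,0,0, 0,0,-0.1,0,0,0, 0,0,-0.1,0,0,0]' 1 && python3 -m jog '[0,0,0,0,0,0,0,0,0,0,0,0,0,0,0,0,0,0,0,0,0,0,0,0,0,0,0,0,0,0,0,0,0,0,0,0,0,0,0,0,0,0,0,0,0,0,0,0]' -1
python3 -c "
from h import *
togo(.6487,.060,.25)"
```

```text
clock: 7.82
eef_pos: [0.4756, 0.0438, 0.1336]
tool_rot: [0.668, 0.744, 0.0, 0.0]
ft_force: [0.6, -0.7, -0.0]
grip_width: 0.0853
grasp_force: 0.0
clock: 8.48
eef_pos: [0.4747, 0.0439, 0.1348]
tool_rot: [0.668, 0.744, 0.0, 0.0]
ft_force: [-2.6, -0.8, 7.9]
grip_width: 0.0299
grasp_force: 48.2
pos [0.4747 0.0439 0.1348] shift [0.2175 0.0202 0.144 ] turn [-0.      0.0003 -0.0003] t 8.4833 w 0.0299 g 0.0539 j6 1.56 F [-2.6 -0.8  7.9] gf 48.2
```

```bash
python3 -m jog '[0,0,0,0,0,0,0,0,0,0,0,0,0,0,0,0,0,0]' && python3 -m jog '[0,0,0.02,0,0,0, 0,0,0.06,0,0,0, 0,0,0.1,0,0,0, 0,0,0.12,0,0,0, 0.045,0.005,0.12,0,0,0, 0.09,0.01,0.12,0,0,0, 0.135,0.013,0.12,0,0,0, 0.18,0.017,0.12,0,0,0, 0.208,0.02,0.12,0,0,0, 0.2175,0.02,0.12,0,0,0]' && python3 -m jog '[0,0,-0.03,0,0,0, 0,0,-0.07,0,0,0, 0,0,-0.1,0,0,0, 0,0,-0.113,0,0,0, 0,0,-0.113,0,0,0,0,0,-0.113,0,0,0]'
python3 - <<'E'
from h import *
togo(.6487,.060,.130)
im,d=bot.camera("scene");cv2.imwrite("pics/s2.png",im[...,::-1])
E
```

```text
clock: 8.73
eef_pos: [0.4747, 0.0439, 0.1348]
tool_rot: [0.668, 0.744, 0.0, 0.0]
ft_force: [-3.4, -0.6, 8.8]
grip_width: 0.03
grasp_force: 48.2
clock: 9.57
eef_pos: [0.6518, 0.0603, 0.2284]
tool_rot: [0.668, 0.744, 0.001, 0.0]
ft_force: [0.3, -0.3, -1.0]
grip_width: 0.0261
grasp_force: 72.6
clock: 10.07
eef_pos: [0.6488, 0.0599, 0.139]
tool_rot: [0.668, 0.744, -0.0, -0.0]
ft_force: [0.5, -0.7, -0.9]
grip_width: 0.0265
grasp_force: 72.7
pos [0.6488 0.0599 0.139 ] shift [-0.0001  0.0001 -0.0113] turn [-0.     -0.0003 -0.0002] t 10.0667 w 0.0265 g 0.0539 j6 1.56 F [ 0.5 -0.7 -0.9] gf 72.7
```

View pics/s2.png

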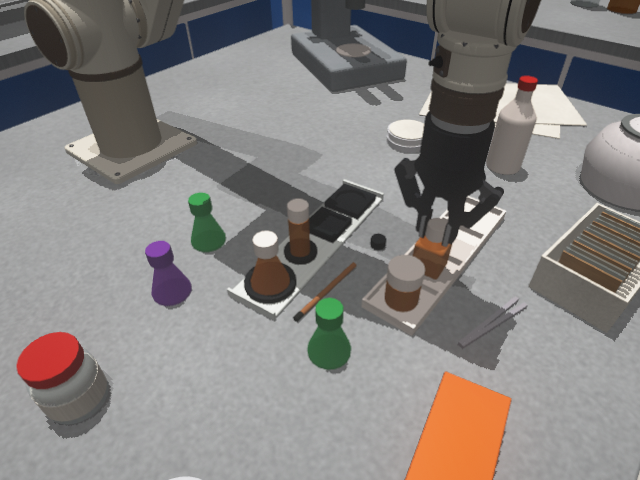

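The jar stands upright in the right-end pocket (404,283). The bottle is held upright over the next pocket (433,250). I'll lower it slowly.

```bash
python3 -m jog '[0,0,-0.002,0,0,0, 0,0,-0.004,0,0,0, 0,0,-0.006,0,0,0, 0,0,-0.007,0,0,0,0,0,-0.007,0,0,0,0,0,-0.007,0,0,0]' && python3 -m jog '[0,0,-0.001,0,0,0, 0,0,-0.002,0,0,0, 0,0,-0.003,0,0,0,0,0,-0.003,0,0,0]'
```

```text
clock: 10.62
eef_pos: [0.6491, 0.0599, 0.134]
tool_rot: [0.668, 0.744, 0.0, 0.0]
ft_force: [-0.2, -0.8, 0.8]
grip_width: 0.0264
grasp_force: 73.1
clock: 10.95
eef_pos: [0.6491, 0.0596, 0.1338]
tool_rot: [0.668, 0.744, 0.001, 0.001]
ft_force: [-4.8, -2.1, 11.3]
grip_width: 0.0264
grasp_force: 74.7
```

```bash
python3 -m jog '[0,0,0,0,0,0,0,0,0,0,0,0,0,0,0,0,0,0,0,0,0,0,0,0,0,0,0,0,0,0,0,0,0,0,0,0]' 1 && python3 -m jog '[0,0,0.03,0,0,0, 0,0,0.07,0,0,0, 0,0,0.11,0,0,0, -0.04,-0.022,0.11,0,0,0, -0.085,-0.046,0.11,0,0,0, -0.13,-0.07,0.11,0,0,0, -0.17,-0.092,0.11,0,0,0, -0.198,-0.107,0.11,0,0,0, -0.208,-0.113,0.11,0,0,0,-0.208,-0.113,0.11,0,0,0]'
python3 -c "
from h import *
togo(.4826,-.0305,.142)"
```

```text
clock: 11.45
eef_pos: [0.6487, 0.0599, 0.1306]
tool_rot: [0.668, 0.744, -0.0, -0.0]
ft_force: [-0.8, -1.9, 0.1]
grip_width: 0.0854
grasp_force: 0.0
clock: 12.28
eef_pos: [0.4809, -0.0313, 0.2193]
tool_rot: [0.669, 0.743, -0.0, -0.0]
ft_force: [-0.0, 0.8, 0.2]
grip_width: 0.0854
grasp_force: 0.0
pos [ 0.4809 -0.0313  0.2193] shift [ 0.0021  0.001  -0.0967] turn [-0.     -0.0002  0.0007] t 12.2833 w 0.0854 g 0.0539 j6 1.4 F [-0.   0.8  0.2] gf 0.0
```

```bash
python3 -m jog '[0,0,-0.035,0,0,0, 0,0,-0.07,0,0,0, 0,0,-0.088,0,0,0, 0,0,-0.096,0,0,0, 0,0,-0.096,0,0,0, 0,0,-0.096,0,0,0]' 1 && python3 -m jog '[0,0,0,0,0,0,0,0,0,0,0,0,0,0,0,0,0,0,0,0,0,0,0,0,0,0,0,0,0,0,0,0,0,0,0,0,0,0,0,0,0,0,0,0,0,0,0,0]' -1
python3 -c "
from h import *
togo(.648,.134,.25)"
```

```text
clock: 12.78
eef_pos: [0.4838, -0.0301, 0.1424]
tool_rot: [0.668, 0.744, 0.0, 0.0]
ft_force: [1.0, -0.2, 0.8]
grip_width: 0.0856
grasp_force: 0.0
clock: 13.45
eef_pos: [0.4828, -0.0306, 0.143]
tool_rot: [0.668, 0.744, 0.0, 0.001]
ft_force: [-1.4, -0.2, 5.8]
grip_width: 0.0284
grasp_force: 58.9
pos [ 0.4828 -0.0306  0.143 ] shift [0.2065 0.2057 0.1337] turn [ 0.      0.0007 -0.0002] t 13.45 w 0.0284 g 0.0539 j6 1.4 F [-1.4 -0.2  5.8] gf 58.9
```

```bash
python3 -m jog '[0,0,0.02,0,0,0, 0,0,0.06,0,0,0, 0,0,0.1,0,0,0, 0,0,0.12,0,0,0, 0.035,0.035,0.12,0,0,0, 0.07,0.07,0.12,0,0,0, 0.105,0.105,0.12,0,0,0, 0.14,0.14,0.12,0,0,0, 0.175,0.175,0.12,0,0,0, 0.2,0.199,0.12,0,0,0]' && python3 -m jog '[0.0065,0.0065,0,0,0,0, 0.0065,0.0065,0,0,0,0, 0.0065,0.0065,-0.03,0,0,0, 0.0065,0.0065,-0.07,0,0,0, 0.0065,0.0065,-0.1,0,0,0, 0.0065,0.0065,-0.113,0,0,0, 0.0065,0.0065,-0.113,0,0,0,0.0065,0.0065,-0.113,0,0,0]'
python3 -c "
from h import *
togo(.648,.134,.139)"
```

```text
clock: 14.28
eef_pos: [0.6441, 0.1314, 0.2375]
tool_rot: [0.668, 0.744, 0.0, -0.0]
ft_force: [0.6, 0.1, 0.4]
grip_width: 0.0285
grasp_force: 60.0
clock: 14.95
eef_pos: [0.6472, 0.133, 0.1482]
tool_rot: [0.669, 0.744, -0.0, -0.0]
ft_force: [0.9, 0.4, 0.3]
grip_width: 0.0285
grasp_force: 60.0
pos [0.6472 0.133  0.1482] shift [ 0.001   0.0013 -0.0115] turn [ 0.0002 -0.0005  0.0002] t 14.95 w 0.0285 g 0.0539 j6 1.67 F [0.9 0.4 0.3] gf 60.0
```

```bash
python3 -m jog '[0,0.001,-0.002,0,0,0, 0,0.001,-0.004,0,0,0, 0,0.001,-0.006,0,0,0, 0,0.001,-0.008,0,0,0,0,0.001,-0.008,0,0,0,0,0.001,-0.008,0,0,0]' && python3 -m jog '[0,0,-0.001,0,0,0, 0,0,-0.002,0,0,0, 0,0,-0.003,0,0,0,0,0,-0.0035,0,0,0,0,0,-0.0035,0,0,0]'
```

```text
clock: 15.45
eef_pos: [0.6476, 0.1347, 0.1416]
tool_rot: [0.668, 0.744, 0.0, 0.0]
ft_force: [-0.5, -0.3, -0.8]
grip_width: 0.0282
grasp_force: 60.0
clock: 15.87
eef_pos: [0.6477, 0.1347, 0.1391]
tool_rot: [0.668, 0.744, 0.0, 0.0]
ft_force: [-1.0, -0.8, 2.7]
grip_width: 0.0285
grasp_force: 60.4
```

```bash
python3 -m jog '[0,0,0,0,0,0,0,0,0,0,0,0,0,0,0,0,0,0,0,0,0,0,0,0,0,0,0,0,0,0,0,0,0,0,0,0]' 1 && python3 -m jog '[0,0,0.03,0,0,0, 0,0,0.07,0,0,0, 0,0,0.1,0,0,0, -0.025,-0.038,0.1,0,0,0, -0.052,-0.08,0.1,0,0,0, -0.08,-0.122,0.1,0,0,0, -0.108,-0.164,0.1,0,0,0, -0.136,-0.207,0.1,0,0,0, -0.164,-0.249,0.1,0,0,0,-0.185,-0.281,0.1,0,0,0]' && python3 -m jog '[-0.011,-0.017,0,0,0,0,-0.011,-0.017,0,0,0,0,-0.011,-0.017,0,0,0,0]'
python3 - <<'E'
from h import *
togo(.4911,-.1035,.136)
im,d=bot.camera("scene");cv2.imwrite("pics/s3.png",im[...,::-1])
E
```

```text
clock: 16.37
eef_pos: [0.6476, 0.1347, 0.1385]
tool_rot: [0.668, 0.744, -0.0, -0.0]
ft_force: [-0.1, -0.2, -0.5]
grip_width: 0.0851
grasp_force: 0.0
clock: 17.2
eef_pos: [0.4975, -0.0921, 0.2188]
tool_rot: [0.669, 0.744, -0.0, 0.0]
ft_force: [0.1, -0.4, 1.0]
grip_width: 0.0856
grasp_force: 0.0
clock: 17.45
eef_pos: [0.4906, -0.1044, 0.219]
tool_rot: [0.669, 0.743, 0.0, 0.0]
ft_force: [-0.0, 0.4, -0.5]
grip_width: 0.0854
grasp_force: 0.0
pos [ 0.4906 -0.1044  0.219 ] shift [ 0.0006  0.0012 -0.1037] turn [-0.0001  0.0004  0.0008] t 17.45 w 0.0854 g 0.0539 j6 1.26 F [-0.   0.4 -0.5] gf 0.0
```

View pics/s3.png

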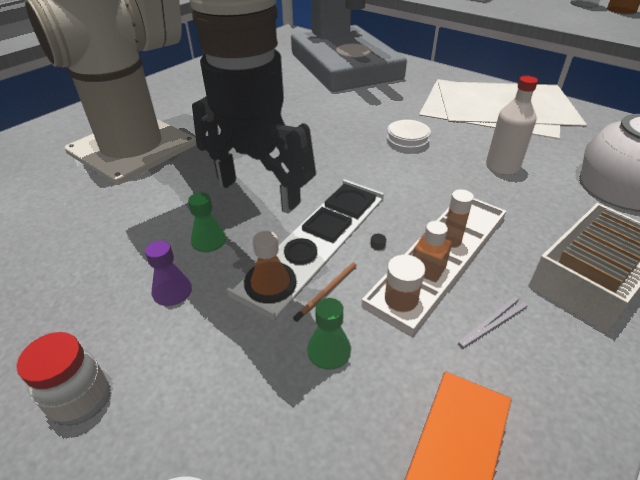

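Jar (404,283), bottle (433,250) and vial (459,218) stand upright in their pockets. The gripper is above the flask (268,265), so I'll pick that next.

```bash
python3 -m jog '[0,0.001,-0.035,0,0,0, 0,0.001,-0.07,0,0,0, 0,0.001,-0.092,0,0,0, 0,0.001,-0.103,0,0,0, 0,0.001,-0.103,0,0,0, 0,0.001,-0.103,0,0,0]' 1 && python3 -m jog '[0,0,0,0,0,0,0,0,0,0,0,0,0,0,0,0,0,0,0,0,0,0,0,0,0,0,0,0,0,0,0,0,0,0,0,0,0,0,0,0,0,0,0,0,0,0,0,0]' -1
python3 -c "
from h import *
togo(.647,.208,.25)"
```

```text
clock: 18.0
eef_pos: [0.4915, -0.1022, 0.1363]
tool_rot: [0.668, 0.744, -0.0, -0.0]
ft_force: [-0.0, 0.3, 0.2]
grip_width: 0.0854
grasp_force: 0.0
clock: 18.67
eef_pos: [0.4912, -0.1031, 0.1372]
tool_rot: [0.668, 0.744, 0.0, 0.001]
ft_force: [-1.2, 0.7, 5.3]
grip_width: 0.0304
grasp_force: 59.1
pos [ 0.4912 -0.1031  0.1372] shift [0.1948 0.3889 0.141 ] turn [ 0.0002  0.0007 -0.0002] t 18.6667 w 0.0304 g 0.0539 j6 1.26 F [-1.2  0.7  5.3] gf 59.1
```

```bash
python3 -m jog '[0,0,0.02,0,0,0, 0,0,0.06,0,0,0, 0,0,0.1,0,0,0, 0,0,0.14,0,0,0, 0.015,0.03,0.14,0,0,0, 0.037,0.074,0.14,0,0,0, 0.06,0.119,0.14,0,0,0, 0.082,0.163,0.14,0,0,0, 0.104,0.207,0.14,0,0,0, 0.127,0.253,0.14,0,0,0]' && python3 -m jog '[0.022,0.045,0,0,0,0, 0.044,0.088,0,0,0,0, 0.06,0.12,0,0,0,0, 0.068,0.136,0,0,0,0, 0.068,0.136,0,0,0,0, 0.068,0.136,-0.03,0,0,0, 0.068,0.136,-0.07,0,0,0, 0.068,0.136,-0.11,0,0,0, 0.068,0.136,-0.133,0,0,0,0.068,0.136,-0.133,0,0,0]'
python3 -c "
from h import *
togo(.647,.208,.133)"
```

```text
clock: 19.5
eef_pos: [0.5927, 0.1009, 0.2479]
tool_rot: [0.669, 0.744, -0.0, -0.0]
ft_force: [1.2, -1.1, -1.4]
grip_width: 0.0306
grasp_force: 60.2
clock: 20.33
eef_pos: [0.643, 0.2059, 0.1354]
tool_rot: [0.669, 0.744, -0.005, -0.003]
ft_force: [-1.1, -0.4, -2.1]
grip_width: 0.0303
grasp_force: 60.2
pos [0.643  0.2059 0.1354] shift [ 0.0049  0.0026 -0.003 ] turn [ 0.002  -0.0058  0.0003] t 20.3333 w 0.0303 g 0.0539 j6 1.77 F [-1.1 -0.4 -2.1] gf 60.2
```

```bash
python3 -m jog '[0,0,0,0,0,0,0,0,0,0,0,0,0,0,0,0,0,0]'
python3 -c "
from h import *
togo(.647,.208,.133)"
```

```text
clock: 20.58
eef_pos: [0.6482, 0.2083, 0.1445]
tool_rot: [0.668, 0.744, 0.002, 0.001]
ft_force: [0.1, 1.0, 0.5]
grip_width: 0.0302
grasp_force: 60.2
pos [0.6482 0.2083 0.1445] shift [-0.0015 -0.0003 -0.0144] turn [-0.0007  0.0022  0.    ] t 20.5833 w 0.0302 g 0.0539 j6 1.78 F [0.1 1.  0.5] gf 60.2
```

```bash
python3 -m jog '[0,0,-0.002,0,0,0, 0,0,-0.004,0,0,0, 0,0,-0.006,0,0,0, 0,0,-0.008,0,0,0,0,0,-0.008,0,0,0,0,0,-0.008,0,0,0]' && python3 -m jog '[0,0,-0.001,0,0,0, 0,0,-0.002,0,0,0, 0,0,-0.003,0,0,0,0,0,-0.004,0,0,0,0,0,-0.005,0,0,0,0,0,-0.005,0,0,0]'
```

```text
clock: 21.08
eef_pos: [0.6467, 0.2083, 0.1352]
tool_rot: [0.668, 0.744, -0.0, -0.0]
ft_force: [0.2, 0.2, -0.3]
grip_width: 0.0305
grasp_force: 60.2
clock: 21.58
eef_pos: [0.6468, 0.2084, 0.1333]
tool_rot: [0.668, 0.744, 0.001, 0.0]
ft_force: [-4.2, -1.0, 7.2]
grip_width: 0.0301
grasp_force: 60.9
```

Touching down at the expected height. Release and retreat clear.

```bash
python3 -m jog '[0,0,0,0,0,0,0,0,0,0,0,0,0,0,0,0,0,0,0,0,0,0,0,0,0,0,0,0,0,0,0,0,0,0,0,0]' 1 && python3 -m jog '[0,0,0.03,0,0,0, 0,0,0.07,0,0,0, 0,0,0.1,0,0,0, 0,0,0.12,0,0,0, -0.04,0,0.12,0,0,0, -0.08,0,0.12,0,0,0, -0.12,0,0.12,0,0,0, -0.16,0,0.12,0,0,0, -0.2,0,0.12,0,0,0, -0.22,0,0.12,0,0,0]' && python3 -m jog '[-0.04,0,0,0,0,0,-0.08,0,0,0,0,0,-0.1,0,0,0,0,0,-0.1,0,0,0,0,0,-0.1,0,0,0,0,0]'
python3 - <<'E'
from h import *
R=np.array([[np.cos(.011),-np.sin(.011)],[np.sin(.011),np.cos(.011)]])
for cam in ["top","scene"]:
    im,d=bot.camera(cam);cv2.imwrite(f"pics/end_{cam}.png",im[...,::-1]);C=cloud(d,cam)
    for n,p,h in [("jar",(.6495,-.014),.068),("sq",(.6487,.06),.086),("vial",(.648,.134),.094),("flask",(.647,.208),.088)]:
        m=(d>0)&(abs(C[...,2]-h)<.007)&(np.hypot(C[...,0]-p[0],C[...,1]-p[1])<.033)
        P=C[m];c,r=cv2.minEnclosingCircle(P[:,:2].astype(np.float32))
        print(cam,n,m.sum(),"in carrier",((np.array(c)-[.6483,.097])@R).round(4),"ztop",np.median(P[:,2]).round(4),"want",h)
E
```

```text
clock: 22.08
eef_pos: [0.6468, 0.2083, 0.1311]
tool_rot: [0.668, 0.744, -0.0, -0.0]
ft_force: [0.6, -0.3, 0.1]
grip_width: 0.0851
grasp_force: 0.0
clock: 22.92
eef_pos: [0.4672, 0.2078, 0.2273]
tool_rot: [0.668, 0.744, -0.001, -0.001]
ft_force: [-0.4, 0.4, 0.5]
grip_width: 0.0853
grasp_force: 0.0
clock: 23.33
eef_pos: [0.3907, 0.2085, 0.228]
tool_rot: [0.668, 0.744, 0.001, 0.0]
ft_force: [0.8, -0.7, 0.5]
grip_width: 0.0854
grasp_force: 0.0
top jar 856 in carrier [-0.0017 -0.1091] ztop 0.0666 want 0.068
top sq 331 in carrier [-0.0005 -0.0371] ztop 0.0845 want 0.086
top vial 396 in carrier [-0.0005  0.0384] ztop 0.0926 want 0.094
top flask 446 in carrier [-0.0011  0.1125] ztop 0.0865 want 0.088
scene jar 855 in carrier [-0.0007 -0.1114] ztop 0.0676 want 0.068
scene sq 296 in carrier [-0.001  -0.0396] ztop 0.0854 want 0.086
scene vial 285 in carrier [-0.0008  0.0357] ztop 0.0933 want 0.094
scene flask 268 in carrier [-0.0006  0.1086] ztop 0.0873 want 0.088
```

View pics/end_scene.png

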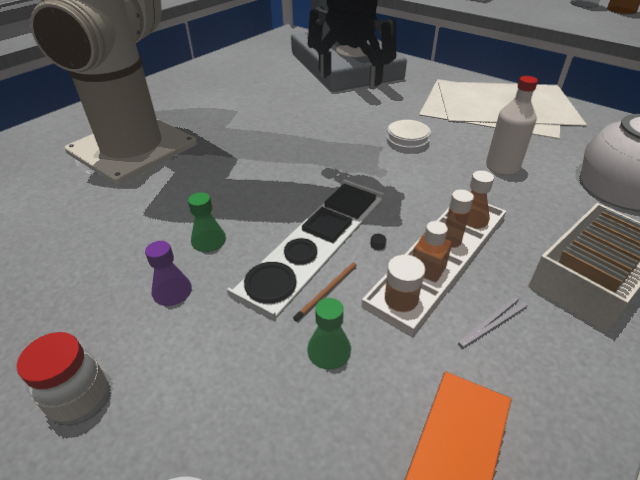

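All four stand upright and centred in the right pockets: jar (404,283), bottle (433,250), vial (459,218), flask (480,199). The gripper is clear of everything.

```bash
python3 -c "
from workcell import bot
print(bot.job_done())"
```

```text
the job is handed in; nothing more can be done
None
```

I handed the job in at about 23 s: the carrier holds, left to right, flask, vial, square bottle and jar, each standing upright on its pocket floor within about 3 mm of centre by the cameras; no verdict was returned.

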